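# Unclip and open the strap clamp

## Task

Free the steel block in the clamp fixture: pull the looped spring clip sideways out of the cross-drilled stud, straight and without wrenching it, while the strap stays down, and lay the clip wholly inside the round steel dish. Then take the strap by its cross-bar and swing it up and well back past upright, so that it stays open, leaving the block in its nest and the other things on the bench alone.

Things in the scene. Friction and masses are not known exactly. Their poses are not given: they have to be found in the camera images.
- fixture: Steel clamp fixture bolted to the bench. Origin: on the bench under the stud's axis. Own x points from the stud to the strap's hinge, own y to the side where the clip's loop sticks out, z up. Base plate 90 mm wide, 12 mm thick (x -30 to 135 mm). Strap over it: dark steel frame of two rails, 52 mm wide, 12 mm thick, top at z = 61 mm; the stud stands up between the rails. Hinge lugs 68 mm high.
- stud_hole (a point): Centre of the cross hole (8.4 mm wide, 9 mm high, along the fixture's y) in the upright stud, 64.5 mm above the bench. Stud 18 mm in diameter, top at 85 mm. The clip is pulled out straight along the fixture's +y: up to about 10 N over the first 25 mm until its sprung leg snaps off the stud, then freely; clear of the stud after 60 mm, of the strap after 75 mm. While in, it keeps the strap down.
- clip_loop (a point): Centre of the loop of the spring clip (loose, 47 g, steel wire 6 mm thick, lying flat, 116 mm long). Axes at the start as the fixture's: y from legs to loop. Loop oblong, 34 mm over all along x, 40 mm along y, its straight sides (18 mm long) level with this point: pinch across x from above. It overhangs the strap's side, wire axis 64 mm above the bench, free below down to the base plate.
- clip_tip (a point): End of the clip's straight leg, which runs through the stud's hole: 93 mm from the loop's centre along the clip's -y and 6 mm along -x. The other, sprung leg hugs the outside of the stud on the hinge side and is shorter. Axes as for clip_loop.
- strap (a joint): Angle of the strap: 0 lying down (level), grows as its free end is lifted, 1.57 upright, stop at 2.0. The hinge is stiff: the strap stays where it is left; lifting takes about 5 N at the cross-bar.
- strap_hinge (a point): Centre of the strap's hinge: 100 mm from the stud along the fixture's x, 55 mm above the bench; the hinge's axis runs along the fixture's y.
- strap_bar (a point): Middle of the round cross-bar at the strap's free end: 12 mm thick, 150 mm long along the fixture's y; 26 to 75 mm off the middle it stands free on both sides, nothing below. Strap down: 70 mm from the stud, away from the hinge, 55 mm up. It swings on an arc of 170 mm radius about the hinge, up and over towards the fixture's x; the bar may turn in the fingers.
- dish: Round open dish of bare steel for small parts, fixed to the bench by its magnet: 172 mm across at the rim, 160 mm at the foot, 26 mm high, wall 3 mm, floor 4 mm thick. Origin: centre of its underside, on the bench. It stands left or right of the fixture.
- block: Steel block 50 x 46 x 34 mm lying loose in its nest on the fixture, under the strap. Origin: centre of its underside. Leave it in the nest.
- sample_bin: Bystander: grey open bin 140 x 120 x 45 mm with steel samples, on the other side of the fixture from the dish. Origin: centre of its underside.
- try_square: Bystander: small try square lying flat, blade 120 mm long, 16 mm high. Origin: under the middle of its 75 mm stock.
- grinder: Bystander: angle grinder lying on the bench, about 240 mm long, 86 mm high, disc up. Origin: on the bench under its body.
Things that resemble listed ones, but are neither listed nor needed, are in the scene too. Of the things like the part that bears clip_loop, leave any that is red; of the rest the smaller one is meant.

How it is judged:
By the outcome, as a careful person would: the job done as asked, in the order asked, and still so for the second after the job is handed in, with the robot touching nothing.
It also fails if it takes over 56 s, if anything falls off the work surface, if the arm or the gripper's body presses on something with over 40 N, if the wrist force passes 120 N, or if a joint passes its speed limit or range.

## Robot

A 6-joint arm with a two-finger parallel gripper is mounted at the origin on the work surface. World frame = base frame: x ahead of the robot, y to its left, z up, the work surface at z = 0. Lengths are in m, angles in rad, forces in N, time in s.
With the tool pointing down it reaches from about 0.375 to 0.9 m from the base axis. Payload 3.1 kg.
Tool frame: the origin (TCP) lies midway between the tips of the shut fingers; the grasp point (between the pads) lies grip_point_offset behind it (grip_point_offset is the distance from the TCP to the grasp point, in m); y points along the fingers, z is the direction in which the jaws open and shut, and the axes are right-handed (so a half turn about y gives the same grasp; the last joint's range is limited). The gripper opens to 87 mm and grips with 3 to 60 N. Pads are 19 mm wide; open, the fingers measure 117 mm over their backs; the gripper's body (75 mm by 190 mm) begins 51 mm behind the grasp point.
Start: joints at [-1.51, 0.527, 1.433, -0, 1.181, -0.178], TCP at [0.148, -0.607, 0.223] pointing down, gripper open.
Joint ranges: [-3.08, 3.08], [-0.75, 2.2], [0.22, 2.44], [-1.43, 4.57], [0, 2.65], [-2.85, 2.85]. Speed limits (rad/s): [2.79, 2.79, 3.14, 3.14, 3.14, 3.14].

## Interface

Orientations are given as a unit quaternion [x, y, z, w].
In Python, from rig import * gives the robot as it stands.
- The arm moves only by the tool jog_arm, never from a script. Its argument "increments" is a list that holds one entry, the list of rows, each a list of 7 numbers: the turn, a rotation vector about the world's x, y, z in degrees, then the shift along the world's x, y, z in m, then the closure, from -1 (fully open) to 1 (shut), so that 0 is half open. In form: [[[rx, ry, rz, x, y, z, jaw], ...]]. A call has 1 to 8 rows; each row is the pose to reach, as a shift and turn from the pose measured when the call began; what a row does not reach only later rows make up. A row lasts 1/10 s, in which the tool goes at most 50 mm and 8.59 degrees, less where a joint would pass 70% of its speed; a pose out of reach is approached as far as the arm can. A call with a gripper value outside its range is refused whole. The fingers move at their own pace and stop on an object; "squeeze" is the grip in N (left out, the last holds). Time passes only in rows, so rows that repeat a pose let the fingers close. It gives the time, the measured TCP pose, the force and the opening at its end, in the units of the state.
- get_obs(): the state, without advancing time (a new reading comes with each control period).
- camera(name): name is "scene" or "top" or "wrist"; returns the picture (420x560x3 uint8, red, green, blue); there is no depth.
- camera_info(name): a dict with "K" (3x3 intrinsics, pixels), "R" (3x3) and "t" (3): a world point X has camera coordinates R X + t. Camera axes: x right, y down, z forward; pixel columns grow to the right and rows downward; lengths in m; the calibration is good to about 2 mm. A picture is of the moment at which its call begins: read the wrist's pose just before it. camera_info takes no time and is no camera call; for the wrist camera it gives the pose at the moment of the call.
- hand_in(): hands the job in, once; it reports no verdict.
The state is a dict: "time": time; "q": joint angles; "joint_velocities": joint speeds; "joint_torque": joint torques, N m; "position": TCP position; "tool_rot": TCP orientation; "ft_force": force on the tool from outside, world axes, zero at the start; "moment": the same for the moment, N m; "grip_width": finger opening in m.
Only numpy, scipy, OpenCV 4.12 (cv2) and the standard library are available. Lean on these libraries where they do the work, as an engineer would, in place of code of your own. Each camera call takes 0.05 s, during which the arm holds its last target.

## Working session

There is one attempt and no reset: what is moved stays moved. The work goes in short steps, Python scripts to look and compute and a tool call to move; the robot and the scene stay as the last step left them, time stands still between calls to the robot, and variables do not carry over. Pictures are saved under pics/ and viewed, and the job is handed in when it is done.

Besides the shell and the picture viewer there is one more tool, called after "Call:" by a JSON object that holds its "name" and its "arguments". jog_arm: Moves the arm, as the interface text tells. Its arguments: {"type":"object","properties":{"increments":{"type":"array","items":{"type":"array","items":{"type":"array","items":{"type":"number"}}}},"squeeze":{"type":"number"}},"required":["increments"]}

```bash
ls; mkdir -p pics; python3 - <<'E'
from rig import *
import cv2
o=get_obs();print(o)
for n in ["scene","top","wrist"]:
    i=camera_info(n);print(n,i)
    im=camera(n);cv2.imwrite(f"pics/{n}0.png",im[:,:,::-1])
try: print(grip_point_offset)
except Exception as e: print(e)
E
```

```text
pics
{'time': 0.0, 'q': array([-1.50951175e+00,  5.28461852e-01,  1.43390683e+00, -1.10622151e-05,
        1.18139007e+00, -1.78515081e-01]), 'joint_velocities': array([ 0.00128484,  0.00109561,  0.00039077, -0.0002349 , -0.00043595,
       -0.00112508]), 'joint_torque': array([-3.91797971e-05, -4.40043783e+01, -1.76591849e+01,  6.34789048e-02,
        5.81862952e-02, -1.69368645e-04]), 'position': array([ 0.14841316, -0.60636673,  0.22157285]), 'tool_rot': array([-0.08453916,  0.70279433, -0.70126488,  0.08462167]), 'ft_force': array([ 0.18220868,  0.12020158, -0.52160488]), 'moment': array([-0.00344029, -0.01082651,  0.03392574]), 'grip_width': 0.08716536478418707}
scene {'K': array([[457.96320469,   0.        , 274.0320247 ],
       [  0.        , 457.96320469, 198.8576433 ],
       [  0.        ,   0.        ,   1.        ]]), 'R': array([[-0.53453024,  0.84509924,  0.00920299],
       [ 0.54335815,  0.35197692, -0.76215102],
       [-0.64733249, -0.40239224, -0.64733386]]), 't': array([ 0.30841085, -0.23261017,  1.41125583])}
top {'K': array([[419.33292021,   0.        , 278.37284847],
       [  0.        , 419.33292021, 205.58672526],
       [  0.        ,   0.        ,   1.        ]]), 'R': array([[-0.02754281, -0.99915669, -0.03045164],
       [-0.98821138,  0.03180524, -0.14975543],
       [ 0.15059766,  0.02596798, -0.98825402]]), 't': array([0.00469877, 0.51359672, 0.87441638])}
wrist {'K': array([[376.65169089,   0.        , 277.750307  ],
       [  0.        , 376.65169089, 209.23125304],
       [  0.        ,   0.        ,   1.        ]]), 'R': array([[ 0.23709406, -0.97148516, -0.00173223],
       [-0.93592327, -0.22889237,  0.26768622],
       [-0.26044968, -0.06184558, -0.96350459]]), 't': array([-0.62306456, -0.03200243,  0.39085089])}
0.0187
```

View pics/scene0.png

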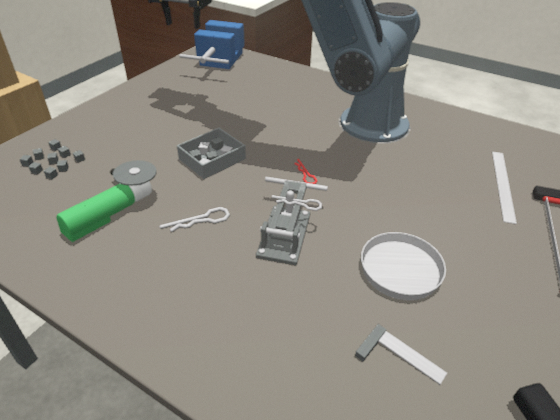

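View pics/top0.png

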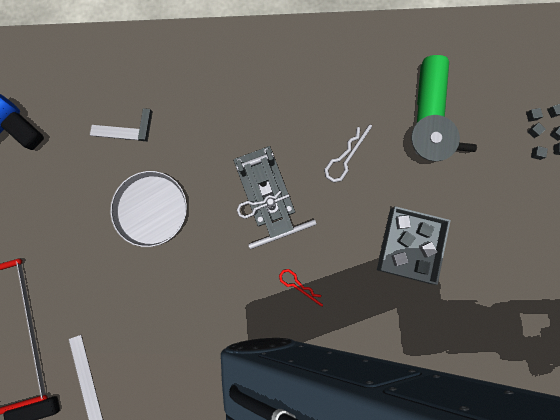

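View pics/wrist0.png

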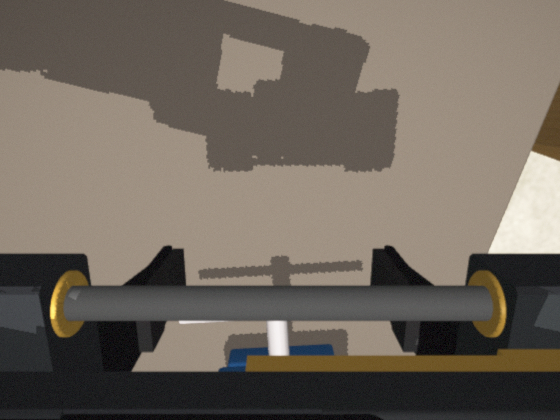

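```bash
python3 - <<'E'
import cv2,numpy as np
a=cv2.imread("pics/top0.png")[110:300,200:390];b=cv2.imread("pics/scene0.png")[150:270,150:340]
cv2.imwrite("pics/ctop.png",cv2.resize(a,(760,760)[:2],interpolation=cv2.INTER_CUBIC)[:600])
cv2.imwrite("pics/cscene.png",cv2.resize(b,(760,480),interpolation=cv2.INTER_CUBIC))
E
```

```text
(no output)
```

View pics/ctop.png

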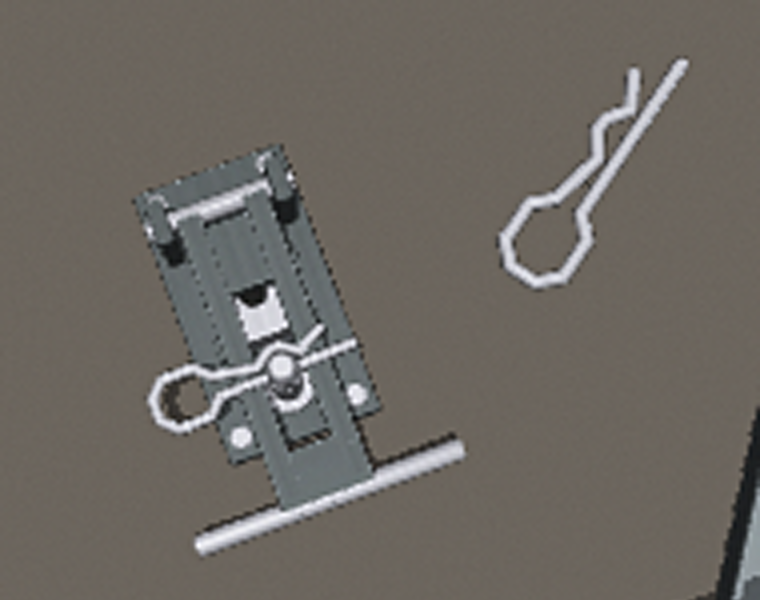

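View pics/cscene.png

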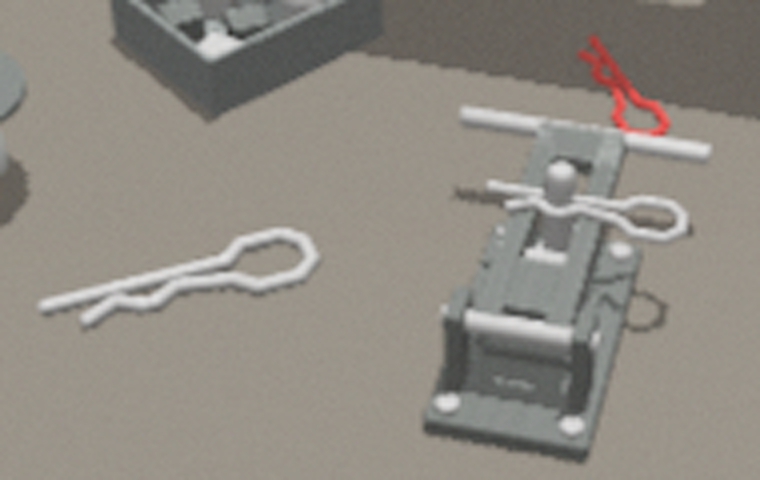

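```bash
cat > h.py <<'E'
from rig import *
import cv2,numpy as np
def cast(info,u,v,z):
    K,R,t=[np.array(info[k]) for k in("K","R","t")]
    d=R.T@np.linalg.solve(K,[u,v,1]);c=-R.T@t
    return c+d*(z-c[2])/d[2]
def proj(info,X):
    K,R,t=[np.array(info[k]) for k in("K","R","t")]
    p=K@(R@np.array(X)+t);return p[:2]/p[2]
def tri(i1,p1,i2,p2):
    P=lambda i:np.array(i["K"])@np.c_[i["R"],i["t"]]
    X=cv2.triangulatePoints(P(i1),P(i2),np.float64(p1).reshape(2,1),np.float64(p2).reshape(2,1));return (X[:3]/X[3]).ravel()
E
python3 - <<'E'
from h import *
T=camera_info("top");S=camera_info("scene")
im=cv2.imread("pics/top0.png")
c=lambda x,y:((x+.5)/4+200-.5,(y+.5)/4+110-.5)
a=cast(T,*c(202,545),.055);b=cast(T,*c(458,447),.055);print("bar",a,b,(a+b)/2,np.linalg.norm(a-b))
ang=np.arctan2(*(a-b)[:2][::-1]);print("y dir deg",np.degrees(ang))
fy=np.array([np.cos(ang),np.sin(ang)]);fx=np.array([fy[1],-fy[0]]);print(fx,fy)
st=cast(T,*c(282,367),.083);print("stud",st)
lp=[cast(T,*c(*p),.064) for p in [(152,402),(185,368),(182,430),(215,405),(355,343)]]
for p in lp: print(p, (p-st)[:2]@fx,(p-st)[:2]@fy)
m=(a+b)/2; print("from bar",(m[:2]+.07*fx), "bar in fix",(m-st)[:2]@fx,(m-st)[:2]@fy)
for p in[(205,214),(270,190)]: # hinge pin ends
    print("hinge",(cast(T,*c(*p),.06)-st)[:2]@np.c_[fx,fy])
s2=lambda x,y:((x+.5)/4+150-.5,(y+.5)/4+150-.5)
print("tri bar",tri(T,c(202,545),S,s2(707,151)),tri(T,c(458,447),S,s2(464,114)))
print("tri stud",tri(T,c(282,363),S,s2(561,168)))
print("tri loop end",tri(T,c(152,402),S,s2(686,216)))
# dish
hsv=cv2.cvtColor(im,cv2.COLOR_BGR2HSV);g=((hsv[...,2]>150)&(hsv[...,1]<40)).astype(np.uint8)
g[:, :100]=0;g[:,200:]=0
g=cv2.morphologyEx(g,cv2.MORPH_CLOSE,np.ones((5,5)))
cs,_=cv2.findContours(g,0,1);k=max(cs,key=cv2.contourArea);print(cv2.boundingRect(k))
pts=np.array([cast(T,*p[0],.026) for p in cv2.convexHull(k)])
e=cv2.fitEllipse(np.float32(pts[:,:2])*1000);print("dish",e)
for n,X in[("d",[e[0][0]/1e3,e[0][1]/1e3,.026])]: print(proj(S,X))
E
```

```text
bar [0.42692066 0.05097102 0.055     ] [ 0.47473919 -0.0859477   0.055     ] [ 0.45082993 -0.01748834  0.055     ] 0.14502877418205187
y dir deg 109.25162970199781
[0.94407964 0.3297175 ] [-0.3297175   0.94407964]
stud [0.51615394 0.00507625 0.083     ]
[0.50271535 0.07533772 0.064     ] 0.010479335386024614 0.07076336290873204
[0.52039471 0.05751925 0.064     ] 0.021295003815632107 0.048112116188255144
[0.48727167 0.05963585 0.064     ] -0.009277911615064015 0.061031602120740186
[0.50004742 0.04192311 0.064     ] -0.003056780574876592 0.04009697363816959
[ 0.53089691 -0.03313542  0.064     ] 0.0013194845226533907 -0.040935870880645334
from bar [0.5169155  0.00559188] bar in fix -0.06911101280780974 0.00023570078111528854
hinge [0.09737016 0.00907629]
hinge [ 0.09708863 -0.02843237]
tri bar [0.42688823 0.05042303 0.05785197] [ 0.47519578 -0.0872444   0.05844009]
tri stud [0.51795625 0.0041575  0.08700254]
tri loop end [0.50143526 0.07425958 0.07278961]
(110, 171, 77, 76)
dish ((519.4398803710938, 280.6628112792969), (170.3826904296875, 170.71485900878906), 142.29066467285156)
[403.96472888 261.16496988]
```

```bash
python3 - <<'E'
from h import *
from scipy.spatial.transform import Rotation as R
o=get_obs();M=R.from_quat(o["tool_rot"]).as_matrix();print(M.round(3));print(np.degrees(np.arctan2(M[1,2],M[0,2])))
E
```

```text
[[-0.971 -0.     0.238]
 [-0.238  0.002 -0.971]
 [-0.    -1.    -0.002]]
-76.25981533387713
```

Call:
{"name": "jog_arm", "arguments": {"increments": [[[0,0,5,0.03,0.03,0.02,-1],[0,0,12,0.07,0.07,0.03,-1],[0,0,19,0.11,0.115,0.03,-1],[0,0,26,0.15,0.16,0.03,-1],[0,0,33,0.19,0.2,0.03,-1],[0,0,40,0.225,0.245,0.03,-1],[0,0,47,0.26,0.29,0.03,-1],[0,0,54,0.29,0.33,0.03,-1]]]}}

```text
time: 0.95
position: [0.4099, -0.3128, 0.2517]
tool_rot: [-0.396, 0.587, -0.586, 0.395]
ft_force: [0.4, -0.4, -0.3]
grip_width: 0.0869
```

```bash
cat > st.py <<'E'
from h import *
from scipy.spatial.transform import Rotation as R
o=get_obs();M=R.from_quat(o["tool_rot"]).as_matrix()
print("t",round(o["time"],2),"pos",o["position"].round(4),"yaw",np.degrees(np.arctan2(M[1,2],M[0,2])).round(2),"down",M[:,1].round(3),"F",o["ft_force"].round(1),"w",round(o["grip_width"],4),"q",o["q"].round(2))
E
python3 st.py
```

```text
t 0.95 pos [ 0.4099 -0.3128  0.2517] yaw -21.99 down [-0.001  0.001 -1.   ] F [ 0.4 -0.4 -0.3] w 0.0869 q [-0.87  0.34  1.67 -0.    1.13 -0.48]
```

Call:
{"name": "jog_arm", "arguments": {"increments": [[[0,0,6,0.015,0.05,0,-0.5],[0,0,12,0.03,0.1,0,-0.4],[0,0,18,0.045,0.15,0,-0.4],[0,0,24,0.06,0.2,0,-0.4],[0,0,30,0.075,0.25,0,-0.4],[0,0,36,0.085,0.3,0,-0.4],[0,0,41.2,0.095,0.345,0,-0.4],[0,0,41.2,0.095,0.369,0,-0.4]]]}}

```text
time: 1.75
position: [0.5054, 0.0592, 0.2516]
tool_rot: [0.577, -0.409, 0.408, -0.577]
ft_force: [-0.2, -1.0, -0.4]
grip_width: 0.0612
```

Call:
{"name": "jog_arm", "arguments": {"increments": [[[0,0,0,0.0,0.0,-0.03,-0.4],[0,0,0,0.0,0,-0.08,-0.4],[0,0,0,0.0,0,-0.1,-0.4],[0,0,0,0.0,0,-0.1,-0.4]]]}}

```text
time: 2.15
position: [0.5026, 0.0597, 0.1486]
tool_rot: [0.579, -0.411, 0.406, -0.576]
ft_force: [-0.3, -0.5, 0.5]
grip_width: 0.0609
```

```bash
python3 st.py; python3 - <<'E'
from h import *
i=camera_info("wrist");im=camera("wrist");cv2.imwrite("pics/w1.png",im[:,:,::-1]);
import json;json.dump({k:np.array(v).tolist() for k,v in i.items()},open("w1.json","w"))
E
```

```text
t 2.15 pos [0.5026 0.0597 0.1486] yaw 19.44 down [-0.009  0.001 -1.   ] F [-0.3 -0.5  0.5] w 0.0609 q [-0.1   0.48  1.8   0.    0.87 -0.44]
```

View pics/w1.png

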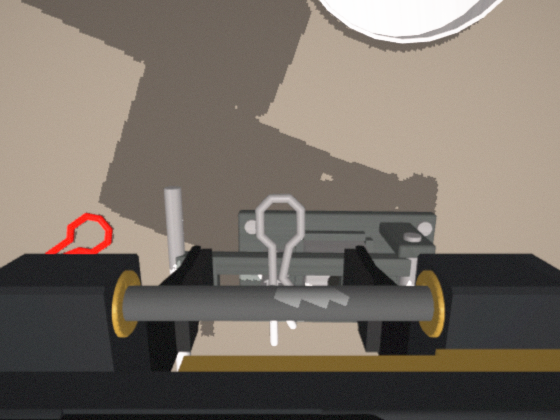

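```bash
python3 - <<'E'
from h import *
import json
i=json.load(open("w1.json"))
im=cv2.imread("pics/w1.png");cv2.imwrite("pics/w1c.png",cv2.resize(im[180:360,150:450],(800,480),interpolation=cv2.INTER_CUBIC))
for p in[(256,220),(304,220),(280,196),(274,343),(166,190),(182,190)]: print(p,cast(i,*p,.064 if p[0]>200 else .055).round(4))
T=camera_info("top")
print(proj(i,[.5052,.0558,.064]))
E
```

```text
(256, 220) [0.4887 0.0527 0.064 ]
(304, 220) [0.5197 0.0637 0.064 ]
(280, 196) [0.4985 0.0742 0.064 ]
(274, 343) [ 0.5323 -0.0347  0.064 ]
(166, 190) [0.4229 0.0496 0.055 ]
(182, 190) [0.4334 0.0534 0.055 ]
[280.214752   223.63460985]
```

View pics/w1c.png

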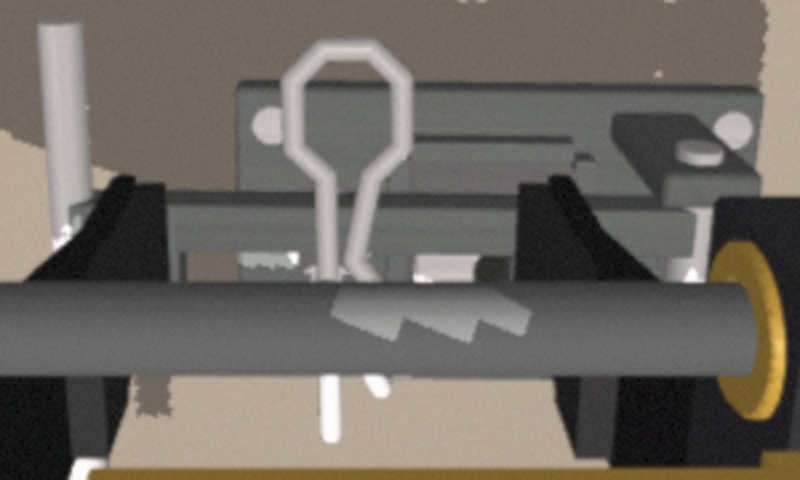

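```bash
python3 - <<'E'
from h import *
import json
i=json.load(open("w1.json"))
c=lambda x,y:((x+.5)*300/800+150-.5,(y+.5)*180/480+180-.5)
for a,b,z in[((242,84),(758,91),.012),((172,194),(515,200),.061),((172,252),(515,252),.061)]:
    A,B=cast(i,*c(*a),z),cast(i,*c(*b),z);print(A,B,np.linalg.norm(A-B),np.degrees(np.arctan2(*(B-A)[:2][::-1])))
T=camera_info("top");c=lambda x,y:((x+.5)/4+200-.5,(y+.5)/4+110-.5)
for a,b,z in[((137,196),(232,463),.012),((283,147),(381,408),.012)]:
    A,B=cast(T,*c(*a),z),cast(T,*c(*b),z);print(A,B,np.linalg.norm(A-B),np.degrees(np.arctan2(*(A-B)[:2][::-1])))
E
```

```text
[0.47605909 0.03945419 0.012     ] [0.62713697 0.09068271 0.012     ] 0.15952708023665219 18.73112281202754
[0.4683651  0.01889035 0.061     ] [0.5552255  0.04798713 0.061     ] 0.0916043234877471 18.519987192099684
[0.47326091 0.00272932 0.061     ] [0.56089479 0.03397293 0.061     ] 0.09303687941907518 19.6223881986589
[0.62952351 0.08890571 0.012     ] [0.47446561 0.03755836 0.012     ] 0.16333861573244615 18.322266391962422
[0.65542483 0.00462125 0.012     ] [ 0.50275627 -0.04642979  0.012     ] 0.1609779447575641 18.489488016639935
```

Call:
{"name": "jog_arm", "arguments": {"increments": [[[0,-0.5,-0.4,0.0024,-0.0041,-0.02,-0.4],[0,-0.5,-0.4,0.0024,-0.0041,-0.045,-0.4],[0,-0.5,-0.4,0.0024,-0.0041,-0.07,-0.4],[0,-0.5,-0.4,0.0024,-0.0041,-0.09,-0.4],[0,-0.5,-0.4,0.0024,-0.0041,-0.0946,-0.4],[0,-0.5,-0.4,0.0024,-0.0041,-0.0946,-0.4]]]}}

```text
time: 2.8
position: [0.5077, 0.055, 0.0566]
tool_rot: [-0.574, 0.409, -0.412, 0.577]
ft_force: [-0.4, -0.9, 0.3]
grip_width: 0.0611
```

```bash
python3 st.py
```

```text
t 2.8 pos [0.5077 0.055  0.0566] yaw 19.0 down [ 0.005  0.001 -1.   ] F [-0.4 -0.9  0.3] w 0.0611 q [-0.11  0.65  1.85  0.    0.64 -0.45]
```

Call:
{"name": "jog_arm", "arguments": {"increments": [[[0,0.2,0,-0.0025,0.0004,-0.003,-0.4],[0,0.2,0,-0.0025,0.0004,-0.003,-0.4],[0,0.2,0,-0.0025,0.0004,-0.003,-0.4]]]}}

```text
time: 3.1
position: [0.5057, 0.0554, 0.0545]
tool_rot: [-0.575, 0.41, -0.412, 0.577]
ft_force: [-0.2, 0.8, -0.0]
grip_width: 0.0609
```

```bash
python3 st.py; python3 - <<'E'
from h import *
im=camera("wrist");cv2.imwrite("pics/w2.png",im[:,:,::-1]);
E
```

```text
t 3.1 pos [0.5057 0.0554 0.0545] yaw 19.01 down [ 0.004  0.001 -1.   ] F [-0.2  0.8 -0. ] w 0.0609 q [-0.11  0.65  1.86  0.    0.63 -0.44]
```

View pics/w2.png

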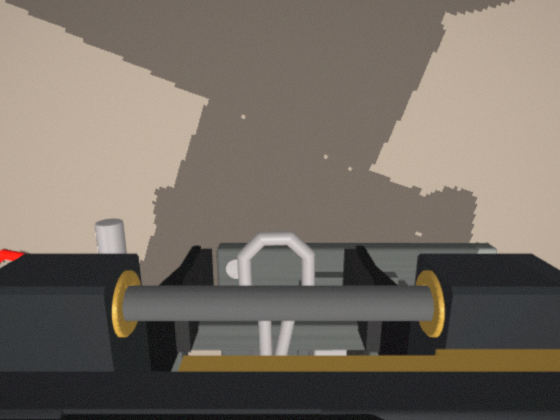

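Call:
{"name": "jog_arm", "arguments": {"increments": [[[0,0,0,0,0,0,0],[0,0,0,0,0,0,0.15],[0,0,0,0,0,0,0.3],[0,0,0,0,0,0,0.5],[0,0,0,0,0,0,0.7],[0,0,0,0,0,0,1]]], "squeeze": 30}}

```text
time: 3.75
position: [0.5057, 0.0554, 0.0543]
tool_rot: [-0.575, 0.41, -0.411, 0.577]
ft_force: [-0.3, -0.1, 0.4]
grip_width: 0.033
```

```bash
python3 st.py
```

```text
t 3.75 pos [0.5057 0.0554 0.0543] yaw 19.01 down [ 0.003  0.001 -1.   ] F [-0.3 -0.1  0.4] w 0.033 q [-0.11  0.65  1.86  0.    0.63 -0.44]
```

Call:
{"name": "jog_arm", "arguments": {"increments": [[[0,0,0,-0.0007,0.0019,0,1],[0,0,0,-0.0013,0.0038,0,1],[0,0,0,-0.002,0.0057,0,1],[0,0,0,-0.0026,0.0076,0,1],[0,0,0,-0.0033,0.0095,0,1]]], "squeeze": 35}}

```text
time: 4.25
position: [0.5038, 0.0634, 0.0545]
tool_rot: [-0.575, 0.408, -0.412, 0.577]
ft_force: [1.8, -3.7, 0.4]
grip_width: 0.0326
```

```bash
python3 st.py
```

```text
t 4.25 pos [0.5038 0.0634 0.0545] yaw 19.03 down [ 0.006 -0.001 -1.   ] F [ 1.8 -3.7  0.4] w 0.0326 q [-0.09  0.65  1.86 -0.    0.63 -0.43]
```

Call:
{"name": "jog_arm", "arguments": {"increments": [[[0,0,0,-0.0025,0.0053,0,1],[0,0,0,-0.0038,0.0091,0,1],[0,0,0,-0.0051,0.0129,0,1],[0,0,0,-0.0064,0.0167,0,1],[0,0,0,-0.0077,0.0205,0,1],[0,0,0,-0.009,0.0243,0,1]]]}}

```text
time: 4.85
position: [0.494, 0.0884, 0.0544]
tool_rot: [-0.575, 0.409, -0.412, 0.576]
ft_force: [-1.0, -0.1, -0.0]
grip_width: 0.0328
```

```bash
python3 st.py
```

```text
t 4.85 pos [0.494  0.0884 0.0544] yaw 19.03 down [ 0.005 -0.001 -1.   ] F [-1.  -0.1 -0. ] w 0.0328 q [-0.05  0.64  1.88 -0.    0.62 -0.38]
```

Snapped free. Continue straight out, another 50 mm.

Call:
{"name": "jog_arm", "arguments": {"increments": [[[0,0,0,-0.0026,0.0076,0,1],[0,0,0,-0.0052,0.0151,0,1],[0,0,0,-0.0078,0.0227,0,1],[0,0,0,-0.0104,0.0303,0,1],[0,0,0,-0.013,0.0378,0,1],[0,0,0,-0.0163,0.0473,0,1],[0,0,0,-0.0179,0.052,0,1]]]}}

```text
time: 5.55
position: [0.4755, 0.1414, 0.0543]
tool_rot: [-0.575, 0.409, -0.412, 0.577]
ft_force: [0.8, 0.1, -0.3]
grip_width: 0.0327
```

```bash
python3 st.py; python3 - <<'E'
from h import *
for n in("wrist","scene"):
    im=camera(n);cv2.imwrite(f"pics/{n}3.png",im[:,:,::-1]);
E
```

```text
t 5.55 pos [0.4755 0.1414 0.0543] yaw 19.08 down [ 0.004 -0.001 -1.   ] F [ 0.8  0.1 -0.3] w 0.0327 q [ 0.06  0.64  1.89 -0.    0.61 -0.27]
```

View pics/wrist3.png

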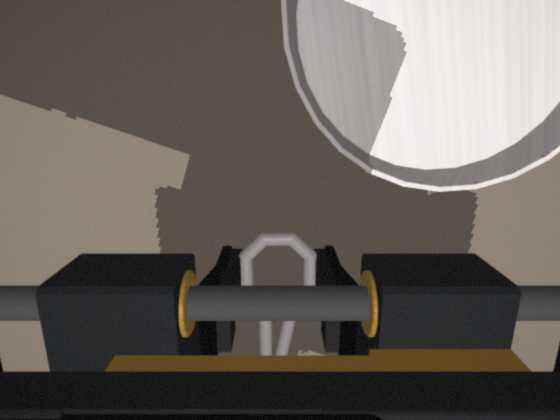

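View pics/scene3.png

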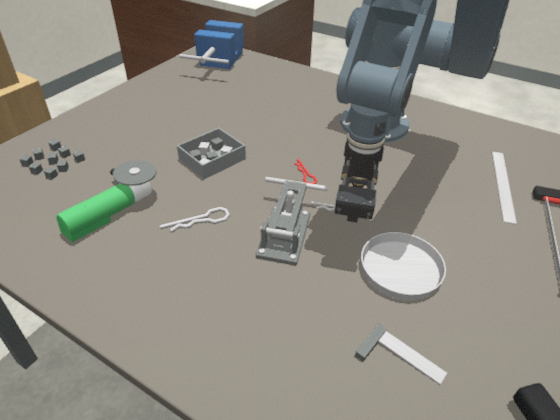

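Call:
{"name": "jog_arm", "arguments": {"increments": [[[0,0,0,0,0,0.015,1],[0,0,0,0.0,0.0,0.035,1],[0,0,0,0.006,0.034,0.05,1],[0,0,0,0.012,0.068,0.05,1],[0,0,0,0.018,0.1,0.05,1],[0,0,0,0.025,0.137,0.05,1],[0,0,0,0.0315,0.165,0.05,1],[0,0,0,0.0315,0.1736,0.05,1]]]}}

```text
time: 6.45
position: [0.5084, 0.3174, 0.1045]
tool_rot: [-0.575, 0.407, -0.411, 0.578]
ft_force: [-0.8, 0.1, 0.1]
grip_width: 0.0325
```

Call:
{"name": "jog_arm", "arguments": {"increments": [[[0,0,0,0,0,0,1],[0,0,0,0,0,-0.01,1]]]}}

```text
time: 6.65
position: [0.509, 0.317, 0.0951]
tool_rot: [-0.574, 0.407, -0.412, 0.579]
ft_force: [0.8, -0.7, -0.4]
grip_width: 0.0325
```

```bash
python3 st.py; python3 - <<'E'
from h import *
for n in("scene","top"):
    im=camera(n);cv2.imwrite(f"pics/{n}4.png",im[:,:,::-1]);
a=cv2.imread("pics/scene4.png")[170:310,320:480];b=cv2.imread("pics/top4.png")[150:270,90:220]
cv2.imwrite("pics/c4.png",np.hstack([cv2.resize(a,(400,350)),cv2.resize(b,(379,350))]))
E
```

```text
t 6.65 pos [0.509  0.317  0.0951] yaw 19.23 down [ 0.009  0.001 -1.   ] F [ 0.8 -0.7 -0.4] w 0.0325 q [ 0.37  0.66  1.61 -0.    0.87  0.04]
```

View pics/c4.png

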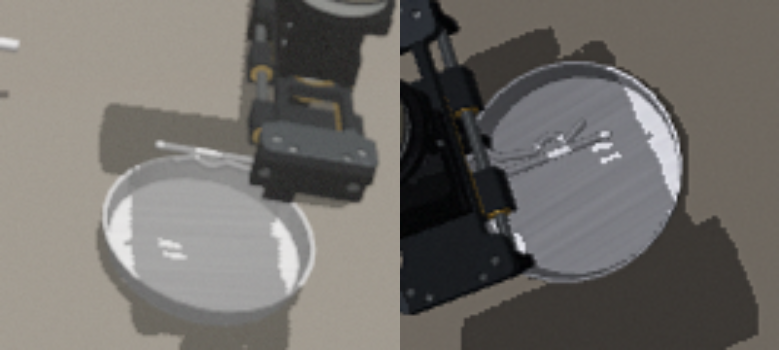

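```bash
python3 - <<'E'
from h import *
print(cast(camera_info("top"),160.3,195.6,.105))
E
```

```text
[0.53180364 0.2282604  0.105     ]
```

Call:
{"name": "jog_arm", "arguments": {"increments": [[[0,0.4,-0.2,-0.001,-0.001,-0.015,1],[0,0.4,-0.2,-0.002,-0.002,-0.03,1],[0,0.4,-0.2,-0.002,-0.002,-0.045,1],[0,0.4,-0.2,-0.002,-0.002,-0.06,1],[0,0.4,-0.2,-0.002,-0.002,-0.067,1],[0,0.4,-0.2,-0.002,-0.002,-0.067,1]]]}}

```text
time: 7.35
position: [0.504, 0.3129, 0.0243]
tool_rot: [0.578, -0.412, 0.41, -0.573]
ft_force: [-0.1, 0.3, -0.1]
grip_width: 0.0331
```

```bash
python3 st.py
```

```text
t 7.35 pos [0.504  0.3129 0.0243] yaw 18.94 down [-0.007 -0.003 -1.   ] F [-0.1  0.3 -0.1] w 0.0331 q [ 0.37  0.77  1.64 -0.    0.74  0.04]
```

Call:
{"name": "jog_arm", "arguments": {"increments": [[[0,0,0,0.002,0.002,-0.004,1],[0,0,0,0.002,0.002,-0.006,1],[0,0,0,0.002,0.002,-0.007,1],[0,0,0,0.002,0.002,-0.007,1]]]}}

```text
time: 7.75
position: [0.5061, 0.3151, 0.0175]
tool_rot: [0.578, -0.412, 0.41, -0.573]
ft_force: [-0.0, -0.3, -0.3]
grip_width: 0.0326
```

```bash
python3 st.py
```

```text
t 7.75 pos [0.5061 0.3151 0.0175] yaw 18.96 down [-0.006 -0.003 -1.   ] F [-0.  -0.3 -0.3] w 0.0326 q [ 0.37  0.78  1.64 -0.    0.73  0.04]
```

Release to about 50 mm (closure −0.15), slowly, then rise.

Call:
{"name": "jog_arm", "arguments": {"increments": [[[0,0,0,0,0,0,0.2],[0,0,0,0,0,0,0.05],[0,0,0,0,0,0,-0.12],[0,0,0,0,0,0,-0.12],[0,0,0,0,0,0,-0.12],[0,0,0,0,0,0,-0.12]]]}}

```text
time: 8.35
position: [0.5061, 0.3151, 0.0175]
tool_rot: [0.578, -0.412, 0.41, -0.574]
ft_force: [-0.5, 0.2, -0.5]
grip_width: 0.0487
```

Call:
{"name": "jog_arm", "arguments": {"increments": [[[0,0,0,0,0,0.01,-0.12],[0,0,0,0,0,0.03,-0.12],[0,0,0,0,0,0.06,-0.12],[0,0,0,0,0,0.1,-0.12],[0,0,0,-0.01,-0.04,0.12,-0.12],[0,0,0,-0.02,-0.08,0.12,-0.12],[0,0,0,-0.03,-0.12,0.12,-0.12],[0,0,0,-0.04,-0.16,0.12,-0.12]]]}}

```text
time: 9.15
position: [0.4659, 0.1539, 0.1387]
tool_rot: [0.577, -0.411, 0.41, -0.574]
ft_force: [1.6, 0.5, -0.6]
grip_width: 0.0487
```

```bash
python3 st.py; python3 - <<'E'
from h import *
for n in("scene","top"):
    im=camera(n);cv2.imwrite(f"pics/{n}5.png",im[:,:,::-1]);
a=cv2.imread("pics/scene5.png")[170:310,320:480];b=cv2.imread("pics/top5.png")[150:270,90:220]
cv2.imwrite("pics/c5.png",np.hstack([cv2.resize(a,(400,350)),cv2.resize(b,(379,350))]))
E
```

```text
t 9.15 pos [0.4659 0.1539 0.1387] yaw 19.01 down [-0.004 -0.002 -1.   ] F [ 1.6  0.5 -0.6] w 0.0487 q [ 0.09  0.48  1.84 -0.    0.82 -0.24]
```

View pics/c5.png

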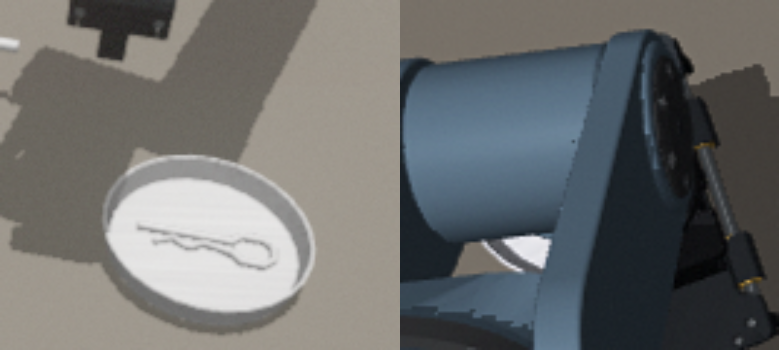

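Call:
{"name": "jog_arm", "arguments": {"increments": [[[0,0,0,-0.008,-0.03,0,-0.12],[0,0,0,-0.016,-0.065,0,-0.12],[0,0,0,-0.025,-0.1,0,-0.12],[0,0,0,-0.031,-0.126,0,-0.12],[0,0,0,-0.031,-0.126,-0.02,-0.12],[0,0,0,-0.031,-0.126,-0.03,-0.12],[0,0,0,-0.031,-0.126,-0.03,-0.12]]]}}

```text
time: 9.95
position: [0.4326, 0.0261, 0.1074]
tool_rot: [0.578, -0.415, 0.41, -0.571]
ft_force: [0.3, 0.3, 0.1]
grip_width: 0.0491
```

```bash
python3 st.py; python3 - <<'E'
from h import *
import json
i=camera_info("wrist");im=camera("wrist");cv2.imwrite("pics/w6.png",im[:,:,::-1]);
json.dump({k:np.array(v).tolist() for k,v in i.items()},open("w6.json","w"))
E
```

```text
t 9.95 pos [0.4326 0.0261 0.1074] yaw 18.71 down [-0.011 -0.003 -1.   ] F [0.3 0.3 0.1] w 0.0491 q [-0.2   0.49  2.   -0.01  0.66 -0.51]
```

View pics/w6.png

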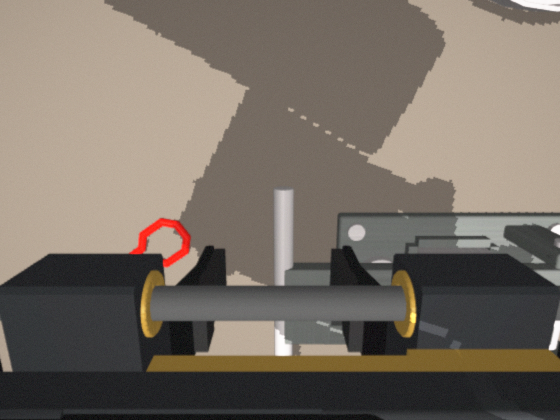

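```bash
python3 - <<'E'
from h import *
import json
i=json.load(open("w6.json"))
e=cast(i,284,189,.055);print(e, cast(i,284,250,.055), e+.027*np.array([.3256,-.9455,0]))
E
```

```text
[0.42711807 0.05237821 0.055     ] [0.43947752 0.01637307 0.055     ] [0.43590927 0.02684971 0.055     ]
```

Call:
{"name": "jog_arm", "arguments": {"increments": [[[0,-0.6,0.3,0.0032,0.001,-0.015,-0.12],[0,-0.6,0.3,0.0032,0.001,-0.03,-0.12],[0,-0.6,0.3,0.0032,0.001,-0.05,-0.12],[0,-0.6,0.3,0.0032,0.001,-0.065,-0.12],[0,-0.6,0.3,0.0032,0.001,-0.07,-0.12],[0,-0.6,0.3,0.0032,0.001,-0.07,-0.12]]]}}

```text
time: 10.6
position: [0.4364, 0.0277, 0.0377]
tool_rot: [0.577, -0.409, 0.411, -0.575]
ft_force: [0.0, 0.1, -0.1]
grip_width: 0.0486
```

```bash
python3 st.py
```

```text
t 10.6 pos [0.4364 0.0277 0.0377] yaw 19.12 down [-0.    -0.003 -1.   ] F [ 0.   0.1 -0.1] w 0.0486 q [-0.19  0.64  2.04 -0.01  0.46 -0.52]
```

Call:
{"name": "jog_arm", "arguments": {"increments": [[[0,0,0,0,0,0,0.2],[0,0,0,0,0,0,0.5],[0,0,0,0,0,0,0.8],[0,0,0,0,0,0,1],[0,0,0,0,0,0,1],[0,0,0,0,0,0,1]]], "squeeze": 20}}

```text
time: 11.2
position: [0.435, 0.0274, 0.0378]
tool_rot: [0.578, -0.41, 0.41, -0.575]
ft_force: [-2.3, -3.2, 4.0]
grip_width: 0.0113
```

```bash
python3 st.py
```

```text
t 11.2 pos [0.435  0.0274 0.0378] yaw 19.19 down [-0.003 -0.004 -1.   ] F [-2.3 -3.2  4. ] w 0.0113 q [-0.19  0.64  2.04 -0.01  0.46 -0.52]
```

```bash
python3 - <<'E'
import numpy as np
for t in range(0,114,4):
    a=np.radians(t);d=.17*(1-np.cos(a));print(t,(.9455*d).round(4),(.3256*d).round(4),(.17*np.sin(a)).round(4))
E
```

```text
0 0.0 0.0 0.0
4 0.0004 0.0001 0.0119
8 0.0016 0.0005 0.0237
12 0.0035 0.0012 0.0353
16 0.0062 0.0021 0.0469
20 0.0097 0.0033 0.0581
24 0.0139 0.0048 0.0691
28 0.0188 0.0065 0.0798
32 0.0244 0.0084 0.0901
36 0.0307 0.0106 0.0999
40 0.0376 0.0129 0.1093
44 0.0451 0.0155 0.1181
48 0.0532 0.0183 0.1263
52 0.0618 0.0213 0.134
56 0.0709 0.0244 0.1409
60 0.0804 0.0277 0.1472
64 0.0903 0.0311 0.1528
68 0.1005 0.0346 0.1576
72 0.1111 0.0382 0.1617
76 0.1218 0.042 0.165
80 0.1328 0.0457 0.1674
84 0.1439 0.0496 0.1691
88 0.1551 0.0534 0.1699
92 0.1663 0.0573 0.1699
96 0.1775 0.0611 0.1691
100 0.1886 0.065 0.1674
104 0.1996 0.0687 0.165
108 0.2104 0.0725 0.1617
112 0.2209 0.0761 0.1576
```

Call:
{"name": "jog_arm", "arguments": {"increments": [[[0,0,0,0.0002,0,0.006,1],[0,0,0,0.0004,0.0001,0.0119,1],[0,0,0,0.0016,0.0005,0.0237,1],[0,0,0,0.0035,0.0012,0.0353,1],[0,0,0,0.0062,0.0021,0.0469,1]]]}}

```text
time: 11.7
position: [0.4409, 0.0293, 0.0852]
tool_rot: [0.578, -0.41, 0.409, -0.574]
ft_force: [1.4, -0.9, -6.3]
grip_width: 0.0112
```

```bash
python3 st.py
```

```text
t 11.7 pos [0.4409 0.0293 0.0852] yaw 19.2 down [-0.004 -0.004 -1.   ] F [ 1.4 -0.9 -6.3] w 0.0112 q [-0.18  0.54  2.   -0.01  0.6  -0.51]
```

Call:
{"name": "jog_arm", "arguments": {"increments": [[[0,0,0,0.0036,0.0012,0.011,1],[0,0,0,0.0078,0.0027,0.022,1],[0,0,0,0.0127,0.0044,0.0327,1],[0,0,0,0.0183,0.0063,0.043,1],[0,0,0,0.0246,0.0085,0.0527,1],[0,0,0,0.0315,0.0108,0.062,1],[0,0,0,0.039,0.0134,0.0709,1],[0,0,0,0.0471,0.0162,0.079,1]]]}}

```text
time: 12.5
position: [0.4836, 0.0441, 0.1642]
tool_rot: [0.582, -0.411, 0.407, -0.572]
ft_force: [-6.6, -8.2, 0.7]
grip_width: 0.0112
```

```bash
python3 st.py
```

```text
t 12.5 pos [0.4836 0.0441 0.1642] yaw 19.33 down [-0.014 -0.007 -1.   ] F [-6.6 -8.2  0.7] w 0.0112 q [-0.13  0.44  1.83 -0.01  0.89 -0.46]
```

Call:
{"name": "jog_arm", "arguments": {"increments": [[[0,0,0,0.0125,0.0043,0.0066,1],[0,0,0,0.0223,0.0077,0.0145,1],[0,0,0,0.0318,0.011,0.0208,1],[0,0,0,0.0417,0.0144,0.0264,1],[0,0,0,0.0519,0.0179,0.0312,1],[0,0,0,0.0625,0.0215,0.0353,1],[0,0,0,0.0732,0.0253,0.0386,1],[0,0,0,0.0842,0.029,0.041,1]]]}}

```text
time: 13.3
position: [0.5654, 0.0721, 0.208]
tool_rot: [0.584, -0.412, 0.406, -0.57]
ft_force: [-5.2, -2.4, 9.4]
grip_width: 0.0114
```

```bash
python3 st.py; python3 - <<'E'
from h import *
im=camera("scene");cv2.imwrite("pics/s7.png",im[:,:,::-1]);
E
```

```text
t 13.3 pos [0.5654 0.0721 0.208 ] yaw 19.36 down [-0.018 -0.01  -1.   ] F [-5.2 -2.4  9.4] w 0.0114 q [-0.06  0.48  1.57 -0.01  1.11 -0.4 ]
```

View pics/s7.png

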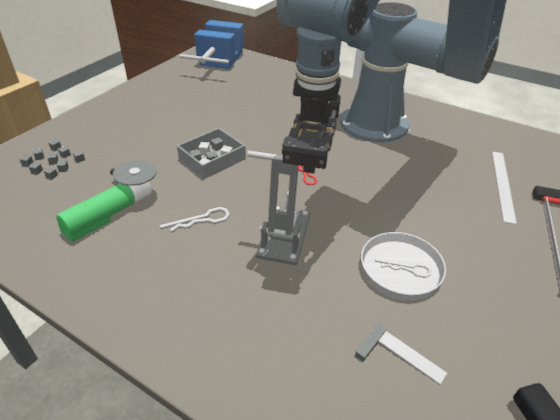

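Call:
{"name": "jog_arm", "arguments": {"increments": [[[0,0,0,0.0135,0.0049,0.0,1],[0,0,0,0.0247,0.0087,0.0,1],[0,0,0,0.0359,0.0126,0.0,1],[0,0,0,0.0471,0.0164,-0.001,1],[0,0,0,0.0582,0.0203,-0.0028,1],[0,0,0,0.0692,0.024,-0.0052,1],[0,0,0,0.08,0.0278,-0.0085,1],[0,0,0,0.087,0.0296,-0.0105,1]]]}}

```text
time: 14.15
position: [0.6561, 0.1032, 0.1972]
tool_rot: [0.582, -0.411, 0.407, -0.572]
ft_force: [-2.9, -1.7, 2.0]
grip_width: 0.0117
```

```bash
python3 st.py
```

```text
t 14.15 pos [0.6561 0.1032 0.1972] yaw 19.34 down [-0.014 -0.008 -1.   ] F [-2.9 -1.7  2. ] w 0.0117 q [-0.01  0.61  1.34 -0.01  1.2  -0.34]
```

Call:
{"name": "jog_arm", "arguments": {"increments": [[[0,0,0,0,0,0,0.6],[0,0,0,0,0,0,0.3],[0,0,0,0,0,0,0.3],[0,0,0,0,0,0,0.3],[0,0,0,0,0,0,0.3]]]}}

```text
time: 14.65
position: [0.6561, 0.1033, 0.1973]
tool_rot: [0.582, -0.411, 0.407, -0.572]
ft_force: [-0.1, 0.9, -0.1]
grip_width: 0.0299
```

```bash
python3 st.py
```

```text
t 14.65 pos [0.6561 0.1033 0.1973] yaw 19.34 down [-0.013 -0.008 -1.   ] F [-0.1  0.9 -0.1] w 0.0299 q [-0.01  0.61  1.34 -0.01  1.2  -0.34]
```

Call:
{"name": "jog_arm", "arguments": {"increments": [[[0,0,0,0,0,0.01,0.3],[0,0,0,0,0,0.03,0.3],[0,0,0,0,0,0.06,0.3],[0,0,0,0,0,0.09,0.3],[0,0,0,-0.03,0.02,0.12,0.3],[0,0,0,-0.06,0.05,0.12,0.3],[0,0,0,-0.09,0.08,0.12,0.3],[0,0,0,-0.12,0.11,0.12,0.3]]]}}

```text
time: 15.45
position: [0.5351, 0.2142, 0.3188]
tool_rot: [0.581, -0.411, 0.407, -0.572]
ft_force: [0.1, -0.0, -0.4]
grip_width: 0.0302
```

```bash
python3 st.py; python3 - <<'E'
from h import *
for n in("scene","top"):
    im=camera(n);cv2.imwrite(f"pics/{n}8.png",im[:,:,::-1]);
E
```

```text
t 15.45 pos [0.5351 0.2142 0.3188] yaw 19.29 down [-0.011 -0.007 -1.   ] F [ 0.1 -0.  -0.4] w 0.0302 q [ 0.19  0.37  1.42 -0.    1.36 -0.15]
```

View pics/scene8.png

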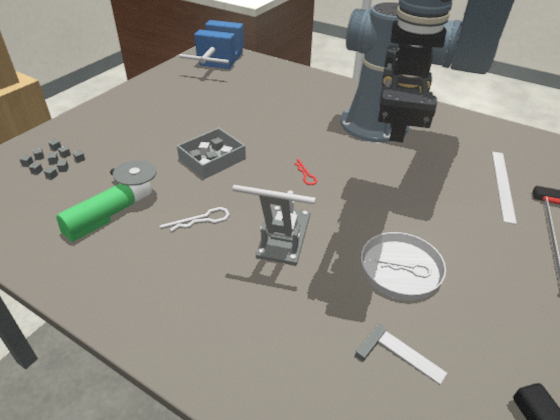

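View pics/top8.png

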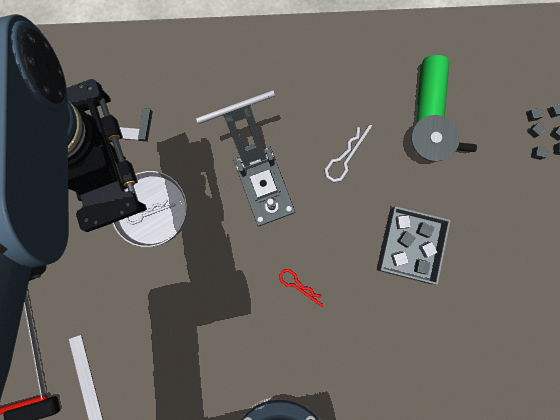

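```bash
python3 - <<'E'
from h import *
T,S=camera_info("top"),camera_info("scene")
m=(tri(T,(198,120.5),S,(313,200))+tri(T,(273.5,94.5),S,(235,189)))/2
fx=np.array([.9455,.3256]);d=(m[:2]-[.5165,.0052])@fx-.1;z=m[2]-.055
print(m,d,z,np.hypot(d,z),np.arctan2(z,-d))
c=lambda n,a,b,e,f:cv2.resize(cv2.imread(f"pics/{n}8.png")[a:b,e:f],(390,390))
cv2.imwrite("pics/c8.png",np.hstack([c("scene",220,310,355,455),c("top",140,230,220,310)]))
E
```

```text
[0.67208036 0.05701493 0.2106748 ] 0.06397217211622419 0.1556748003726783 0.16830651287558973 1.9606934546065855
```

View pics/c8.png

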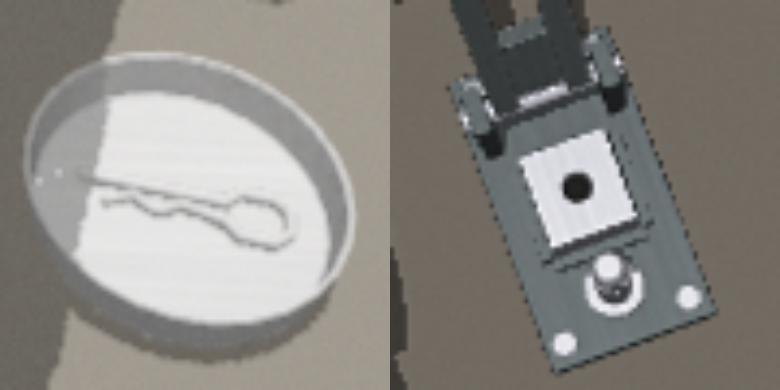

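The clip lies flat inside the dish, the block sits in its nest, and the strap is at about 1.96 rad. The robot is clear of everything, so I'm handing in.

```bash
python3 -c "
from rig import *
print(hand_in())"
```

```text
the job is handed in; nothing more can be done
None
```

The job is done and handed in at about 15.6 s of the 56 s allowed; the hand-in gives no verdict.

- **Clip:** I pulled the spring clip straight out along the fixture's +y for 91 mm with the strap down. The force I read between moves was about 4 N, with almost no sideways load. I then laid it in the dish. The final enlarged pictures show it flat and wholly inside.
- **Strap:** I swung it up by the cross-bar and let go, then moved the arm well clear. Triangulating the bar from two cameras puts the strap at about 1.96 rad, close to the 2.0 stop. The bar's radius came out at 168 mm against the 170 mm given.
- **Rest of the bench:** The block is still in its nest. The red clip, the larger clip, the bin, the square and the grinder look unmoved in the final pictures.
- **Disagreements:** Early readings of the fixture's angle spread from 18.3° to 19.6°, and I used 19.0°. The bar's height first triangulated about 3 mm high. During the swing the tool ran up to about 4 mm off the ideal arc. Wrist-force readings between moves stayed under about 11 N, and I saw no lasting effect.

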